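# Put the seasoning away: jars and mill into the clip rail, measuring spoon into its tray

### The arm

A 7-joint arm with a two-finger parallel gripper is mounted at the origin on a cart in front of the work surface, level with it; the furniture and walls round the work are solid. World frame = base frame: x ahead of the robot, y to its left, z up, the work surface at z = 0. Lengths are in m, angles in degrees, forces in N, time in s.
With the tool pointing down it reaches from about 0.425 to 1.025 m from the base axis. Payload 3.6 kg.
Tool frame: the origin (TCP) lies on the centre line of the jaws, within the pads' length; the fingertips stand 25 mm ahead of it and the grasp point (between the pads) lies 6 mm ahead of it (manip.nose_length is the distance from the TCP to the fingertips, in m); z points along the fingers, y is the line along which they close (so a half turn about z gives the same grasp; the last joint's range is limited). The gripper opens to 85 mm and grips with 20 to 120 N. Pads are 22 mm wide; open, the fingers measure 114 mm over their backs; the gripper's body (76 mm by 85 mm) begins 54 mm behind the grasp point. The pads swing forward as they close: fully open they stand 13 mm farther back than shut.
Start: joints at [-79.326, 33.873, 2.773, 92.16, -1.908, 54.013, -1.931], TCP at [0.2, 0.697, 0.256] pointing down, gripper open.
Joint ranges: [-153.93, 153.93], [-27.13, 128.08], [-72.61, 78.16], [10.71, 143.7], [-87.88, 267.88], [4.46, 118.87], [-176.78, 176.78]. Speed limits (degrees/s): [147.25, 147.25, 180, 180, 180, 180, 180].

### API

Orientations are given as a 3x3 rotation matrix whose columns are the frame's x, y, z axes.
In Python, from plant import manip, cams gives the robot as it stands.
- The arm moves only by the shell command python3 -m handwheel 'ROWS'. ROWS is JSON, a list of rows, each a list of 7 numbers: the shift along the tool's x, y, z in mm, then the turn, a rotation vector about the tool's x, y, z in degrees, then the opening, from -1 (shut) to 1 (fully open). A call has 1 to 8 rows; each row shifts and turns the commanded pose from where the row before left it, along the tool's axes as they then stand; what a row does not reach is not made up. A row lasts 1/12 s, in which the tool goes at most 41.7 mm and 7.16 degrees, less where a joint would pass 70% of its speed; a pose out of reach is approached as far as the arm can. A call is refused whole if a number of a shift passes 41.7 or a number of a turn 7.16, either way. A call with a gripper value outside its range is refused whole. The fingers move at their own pace and stop on an object; the grip force is fixed at half the most. Time passes only in rows, so rows that do not move let the fingers close. It gives the time, the measured TCP pose, the force, the opening and the grip force at its end, in the units of the state.
- manip.read_state(): the state, without advancing time (a new reading comes with each control period).
- cams.read_camera(name): name is "side" or "top"; returns a dict with "frame" (480x640x3 uint8, blue, green, red), "mtx" (3x3 intrinsics, pixels), "world_from_camera" (4x4, takes a point from camera to world coordinates). Camera axes: x right, y up, looking along -z (the intrinsics and any distortion apply to the point x, -y, -z); pixel columns grow to the right and rows downward; lengths in m; the calibration is good to about 2 mm. A picture is of the moment at which its call begins. There is no depth.
- manip.hand_in(): hands the job in; it is judged then, once.
The state is a dict: "time": time; "joint_positions": joint angles; "qvel": joint speeds; "tau": joint torques, N m; "position": TCP position; "tcp_rot": TCP orientation; "contact_force": force on the tool from outside, world axes, zero at the start; "torque": the same for the moment, N m; "opening": opening from 0.0 (shut) to 1.0 (fully open); "finger_force": force on a finger pad.
Only numpy, scipy, OpenCV 4.12 (cv2) and the standard library are available. Lean on these libraries where they do the work, as an engineer would, in place of code of your own. Each camera call takes 0.05 s, during which the arm holds its last target. There are 200 camera calls.

### The job

Cooking is done, so put the seasoning things away: each of the two spice jars goes fully home in a narrow spring clip of the rail, one jar to a clip, and the pepper mill fully home in the wide clip, all standing upright on the rail's wooden foot. Lay the measuring spoon flat in the small steel tray. Leave the tin and the honey jar where they are.

Things in the scene. Friction and masses are not known exactly. Their poses are not given: they have to be found in the camera images.
- jar_1: Spice jar of dried green herbs, black cap, loose, upright: 41 mm diameter, 105 mm tall, 0.11 kg; the cap is the top 21 mm (40 mm wide). Origin: centre of the underside, z up. It is round: its yaw does not matter. Interchangeable with jar_2.
- jar_2: The other spice jar, reddish contents, dark brown cap, same size and weight as jar_1, loose, upright. Origin: centre of the underside, z up. One jar starts left of the rail, by the hob (hood 0.68 m up, beyond y = 0.35), the other beside the mill on the right, before the microwave (face at x = 0.56, knobs to 0.54, 0.29 high). Wall cabinet 0.51 m up, beyond x = 0.58.
- mill: Turned wooden pepper mill, loose, upright: 58 mm diameter at the foot, 160 mm tall, 0.18 kg; its head (a ball 50 mm wide, widest 128 mm above the underside, with a 12 mm knob from 148 mm to the top) is a good grip from above. Round: yaw does not matter; the head does not turn. Origin: centre of the underside, z up.
- spoon: Steel measuring spoon, loose, lying flat, 140 mm long, 35 g: a round bowl 30 mm wide and 13 mm deep, and a flat strap handle 10 mm wide. Origin: at the underside, near the middle; x runs along it from the handle's end (x = -73 mm) to the bowl (centre x = +52, rim to +67 mm), z up. From x = -45 to +35 mm the strap is level, 9 to 13 mm above the surface: grip it there, across.
- clip_a: Narrow sprung clip for a 41 mm jar, one of three fixed clips 84 mm apart, in changing order, on a rail with a wooden foot. Origin: axis of a seated jar at the foot's top (18 mm above the worktop); a jar that is home has its origin here. Rail along y; mouth to -x (towards the robot), back pad on +x. Sprung jaws 29 to 43 mm above the foot; nothing of clip or rail is over 70 mm above the worktop.
- clip_b: The other narrow clip, same as clip_a. To load a clip, hold the jar or mill upright 2 to 4 mm above the foot, in front of the mouth, and slide it along +x to the origin: it spreads the jaws (4 to 10 N) and snaps against the back pad. Narrow mouth: lips 52 mm apart, reaching 31 mm in front of the origin; start 60 mm in front.
- clip_wide: Wide sprung clip on the same rail, for the pepper mill; clearly wider than the other two. Origin and axes as for clip_a: axis of the seated mill at the foot's top, mouth to -x, back pad on +x, rail along y. Loads like the narrow ones. Lips 65 mm apart, reaching 36 mm in front of the origin; start 70 mm in front.
- spoon_tray: Open steel tray, fixed, 164 x 66 mm, walls 16 mm high and 4 mm thick, floor 4 mm thick (inside 156 x 58 mm). Origin: centre of the underside; x along its length, y across. The measuring spoon lies along it, either way round. Tray and spoon lie one front left, one front right.
- tin: Bystander: small tin, 76 mm diameter, 58 mm tall, standing loose behind the left end of the rail. Origin: centre of the underside.
- honey: Bystander: honey jar, 66 x 72 x 102 mm, standing loose behind the rail. Origin: centre of the underside.
Mind the look-alikes: they are no part of the job. What is shaped like the jar_1 but orange is not meant.

How it is judged (in metres and radians):
At the end, for the whole second after the job is handed in: One spice jar in each narrow clip and the mill in the wide clip: axis within 8 mm of the seat, upright within 0.1 rad, underside less than 10 mm above the foot. The spoon lies flat in the tray, its middle within 20 mm lengthwise and 22 mm crosswise of the tray's middle. All released and at rest (((horizontal distance between jar_1 and clip_a below 0.008 m and z of jar_1 in the frame of clip_a between -0.005 and 0.01 m and angle between each of jar_1, jar_2's own z axis and vertical below 0.1 rad and horizontal distance between jar_2 and clip_b below 0.008 m and z of jar_2 in the frame of clip_b between -0.005 and 0.01 m) or (horizontal distance between jar_1 and clip_b below 0.008 m and z of jar_1 in the frame of clip_b between -0.005 and 0.01 m and angle between each of jar_1, jar_2's own z axis and vertical below 0.1 rad and horizontal distance between jar_2 and clip_a below 0.008 m and z of jar_2 in the frame of clip_a between -0.005 and 0.01 m)) and horizontal distance between mill and clip_wide below 0.008 m and z of mill in the frame of clip_wide between -0.005 and 0.01 m and angle between mill's own z axis and vertical below 0.1 rad and x of spoon in the frame of spoon_tray between -0.02 and 0.02 m and y of spoon in the frame of spoon_tray between -0.022 and 0.022 m and z of spoon in the frame of spoon_tray between 0 and 0.01 m and angle between spoon's own z axis and vertical below 0.12 rad and linear speed of each of jar_1, jar_2, mill, spoon below 0.02 m/s); the robot touches nothing.
It fails at once if the tin is pushed away or knocked over (distance of tin from where it was at the start of the episode above 0.02 m).
It fails at once if the honey jar is pushed away or knocked over (distance of honey from where it was at the start of the episode above 0.02 m).
It also fails if it takes over 112 s, if anything falls off the work surface, if the arm or the gripper's body presses on something with over 40 N, if the wrist force passes 120 N, or if a joint passes its speed limit or range.

## Working session

There is one attempt and no reset: what is moved stays moved. The work goes in short steps, Python scripts to look and compute and a shell command to move; the robot and the scene stay as the last step left them, time stands still between calls to the robot, and variables do not carry over. Pictures are saved under pics/ and viewed, at most 14 in all, crops included, and the job is handed in when it is done.

```bash
mkdir -p pics && cat > h.py <<'E'
import numpy as np, cv2, sys
from plant import manip, cams
def shot(n,f=None):
    c=cams.read_camera(n)
    if f: cv2.imwrite('pics/'+f,c['frame'])
    return c
def ray(c,u,v):
    K=np.array(c['mtx']);T=np.array(c['world_from_camera'])
    d=np.linalg.inv(K)@[u,v,1];d=T[:3,:3]@[d[0],-d[1],-d[2]]
    return T[:3,3],d
def onz(c,u,v,z):
    o,d=ray(c,u,v);return o+d*(z-o[2])/d[2]
def proj(c,p):
    T=np.linalg.inv(np.array(c['world_from_camera']));q=(T@[*p,1])[:3];q=np.array(c['mtx'])@[q[0],-q[1],-q[2]];return q[:2]/q[2]
E
python3 - <<'E'
from h import *
np.set_printoptions(precision=4,suppress=True)
for n in('top','side'):
    c=shot(n,n+'0.png');print(n,c['mtx'],c['world_from_camera'],[k for k in c])
print(manip.read_state(),manip.nose_length)
E
```

```text
top [[576.9156   0.     317.6591]
 [  0.     576.9156 236.8569]
 [  0.       0.       1.    ]] [[-0.006   0.9853 -0.1705  0.2925]
 [-1.     -0.0057  0.0028 -0.001 ]
 [ 0.0018  0.1705  0.9853  1.3716]
 [ 0.      0.      0.      1.    ]] ['frame', 'mtx', 'world_from_camera']
side [[602.9798   0.     312.1693]
 [  0.     602.9798 247.4582]
 [  0.       0.       1.    ]] [[ 0.7912  0.4209 -0.4436 -0.0728]
 [-0.6115  0.5409 -0.5775 -0.7863]
 [-0.0031  0.7282  0.6854  0.9679]
 [ 0.      0.      0.      1.    ]] ['frame', 'mtx', 'world_from_camera']
{'time': 0.1, 'joint_positions': array([-79.326 ,  33.9233,   2.7676,  92.2281,  -1.9086,  54.0127,
        -1.9313]), 'qvel': array([-0.0388, -0.1726,  0.0673, -0.1463,  0.0367,  0.0297, -0.0457]), 'tau': array([  0.0043, -54.9993,   1.5533, -19.8823,   0.0098,   0.0038,
         0.    ]), 'position': array([0.2   , 0.6961, 0.2552]), 'tcp_rot': array([[-0.9611,  0.2761, -0.0005],
       [ 0.2761,  0.9611, -0.002 ],
       [-0.0001, -0.0021, -1.    ]]), 'contact_force': array([-0.7611,  0.1055, -0.1619]), 'torque': array([ 0.0445, -0.0266, -0.0111]), 'finger_force': 0.0, 'opening': 0.9979755690354905} 0.025
```

View pictures.

View pics/top0.png

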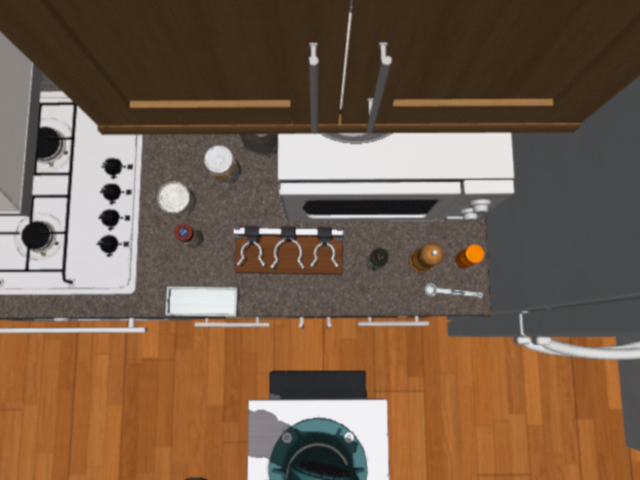

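View pics/side0.png

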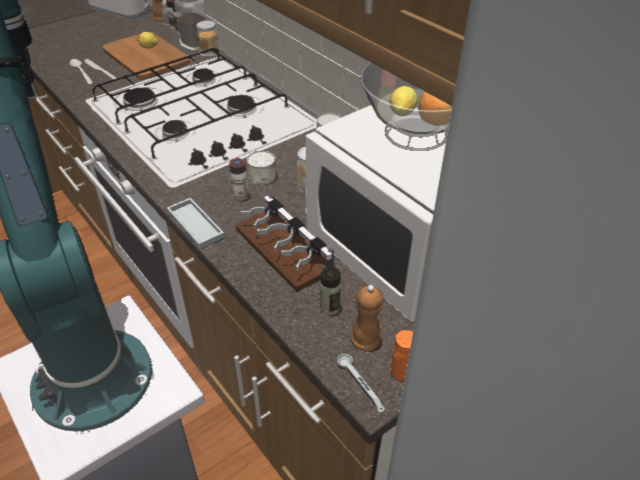

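```bash
python3 - <<'E'
import cv2
a=cv2.imread('pics/top0.png');b=cv2.imread('pics/side0.png')
cv2.imwrite('pics/c1.png',cv2.resize(a[210:320,155:355],None,fx=4,fy=4,interpolation=cv2.INTER_CUBIC))
cv2.imwrite('pics/c2.png',cv2.resize(a[210:320,345:495],None,fx=5,fy=5,interpolation=cv2.INTER_CUBIC))
cv2.imwrite('pics/c3.png',cv2.resize(b[145:415,160:420],None,fx=2.2,fy=2.2,interpolation=cv2.INTER_CUBIC))
E
```

```text
(no output)
```

View pics/c1.png

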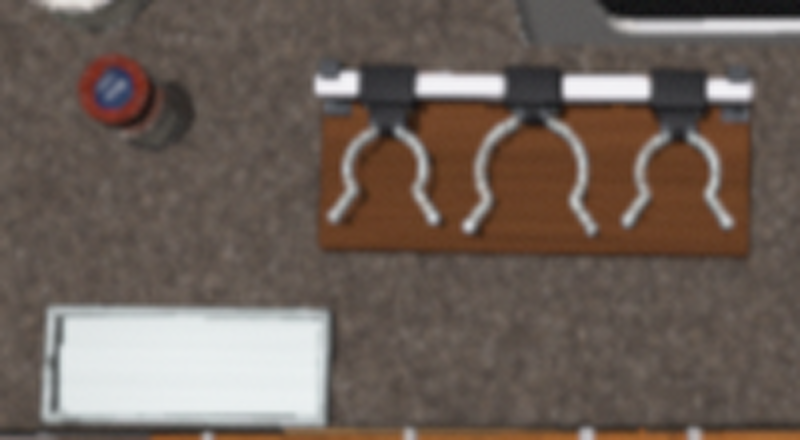

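View pics/c2.png

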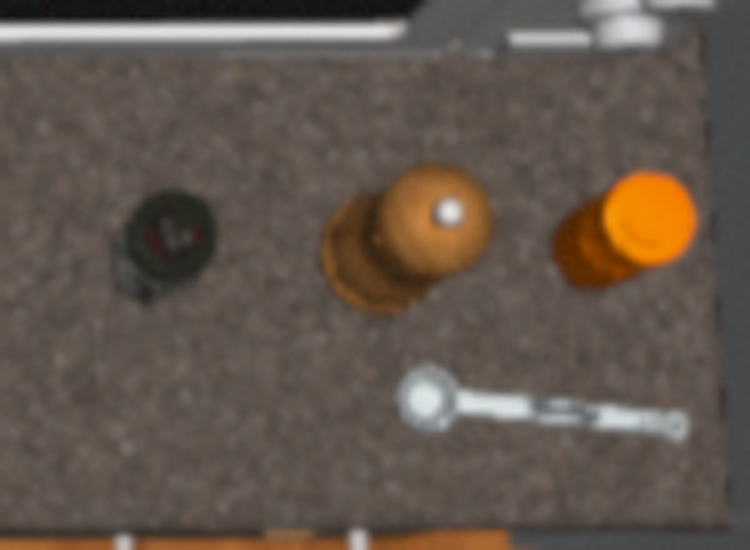

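View pics/c3.png

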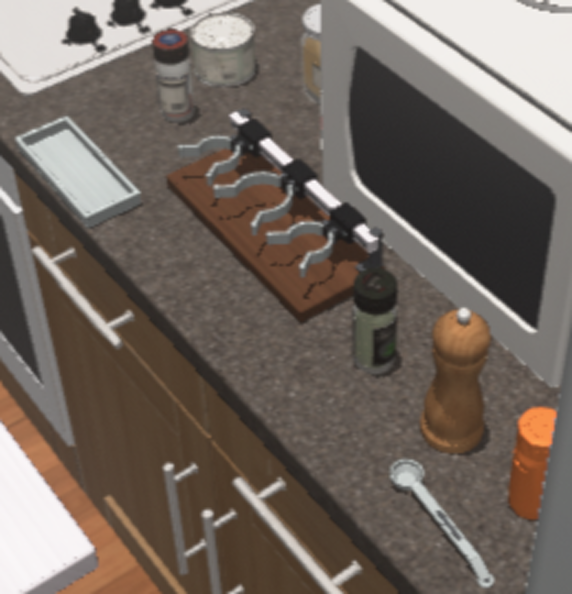

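```bash
python3 - <<'E'
from h import *
np.set_printoptions(precision=4,suppress=True)
t=cams.read_camera('top');s=cams.read_camera('side')
A=lambda x,y:((x+.5)/4+154.5,(y+.5)/4+209.5)
B=lambda x,y:((x+.5)/5+344.5,(y+.5)/5+209.5)
S=lambda x,y:((x+.5)/2.2+159.5,(y+.5)/2.2+144.5)
def tri(p,q):
    M=[];b=[]
    for c,(u,v) in((t,p),(s,q)):
        o,d=ray(c,u,v);d/=np.linalg.norm(d);P=np.eye(3)-np.outer(d,d);M.append(P);b.append(P@o)
    x=np.linalg.lstsq(np.vstack(M),np.hstack(b),rcond=None)[0];return x
pr=lambda n,*p:print(n,*[x for x in p])
pr('red',onz(t,*A(115,90),.105),tri(A(115,90),S(171,40)),onz(s,*S(171,40),.105))
pr('blk',onz(t,*B(171,233),.105),tri(B(171,233),S(377,288)),onz(s,*S(377,288),.105))
pr('mill',onz(t,*B(450,212),.158),tri(B(450,212),S(463,315)),onz(s,*S(463,315),.158))
pr('orange',onz(t,*B(650,218),.105))
pr('bowl',onz(t,*B(427,400),.012),onz(s,*S(407,475),.012))
pr('hand',onz(t,*B(687,427),.012),onz(s,*S(487,580),.012))
for p in((50,308),(329,311),(325,425),(43,420)):pr('tray',onz(t,*A(*p),.016))
for p in((18,138),(68,118),(139,190),(93,222)):pr('tray s',onz(s,*S(*p),.016))
for p in((320,250),(750,254)):pr('foot',onz(t,*A(*p),.018))
for p in((168,182),(303,320)):pr('foot s',onz(s,*S(*p),.018))
for p in((335,220),(434,222),(468,230),(594,232),(628,222),(728,226)):pr('lip',onz(t,*A(*p),.054))
for p in((386,128),(532,118),(678,130)):pr('bk',onz(t,*A(*p),.054))
E
```

```text
red [0.5241 0.2949 0.105 ] [0.5255 0.2945 0.1042] [0.5261 0.293  0.105 ]
blk [ 0.4674 -0.1398  0.105 ] [ 0.4693 -0.1411  0.0973] [ 0.4654 -0.1471  0.105 ]
mill [ 0.4684 -0.2528  0.158 ] [ 0.4692 -0.2535  0.1568] [ 0.4691 -0.2545  0.158 ]
orange [ 0.4729 -0.3525  0.105 ]
bowl [ 0.4002 -0.2687  0.012 ] [ 0.4007 -0.2714  0.012 ]
hand [ 0.3868 -0.3905  0.012 ] [ 0.3852 -0.3918  0.012 ]
tray [0.4105 0.3494 0.016 ]
tray [0.4078 0.1856 0.016 ]
tray [0.3414 0.1868 0.016 ]
tray [0.3453 0.351  0.016 ]
tray s [0.3494 0.35   0.016 ]
tray s [0.4117 0.3471 0.016 ]
tray s [0.4107 0.1906 0.016 ]
tray s [0.346 0.177 0.016]
foot [0.4436 0.1913 0.018 ]
foot [ 0.4397 -0.0619  0.018 ]
foot s [0.4414 0.1804 0.018 ]
foot s [ 0.4357 -0.0721  0.018 ]
lip [0.4568 0.1779 0.054 ]
lip [0.4553 0.121  0.054 ]
lip [0.4506 0.1014 0.054 ]
lip [0.449  0.0291 0.054 ]
lip [0.4547 0.0096 0.054 ]
lip [ 0.452  -0.0479  0.054 ]
bk [0.5102 0.1493 0.054 ]
bk [0.5156 0.0649 0.054 ]
bk [ 0.5081 -0.0196  0.054 ]
```

```bash
cat >> h.py <<'E'
def go(x,y,z,yaw=None):
    "print tool-axis shift (mm) and turn (deg) from here; yaw = world direction of tool y"
    s=manip.read_state();R=np.array(s['tcp_rot']);d=R.T@(np.array([x,y,z])-s['position'])*1000
    print('t',round(s['time'],2),'pos',np.round(s['position'],4),'open',round(s['opening'],3),'F',np.round(s['contact_force'],1),'grip',np.round(s['finger_force'],1))
    print('shift',np.round(d,1),'rows>=',np.linalg.norm(d)/41.7)
    w=0
    if yaw is not None:
        a=np.radians(yaw);Y=np.array([np.cos(a),np.sin(a),0]);Rt=np.c_[np.cross(Y,[0,0,-1]),Y,[0,0,-1]]
        print('turn',np.round(np.degrees(cv2.Rodrigues(R.T@Rt)[0].ravel()),2))
E
python3 - <<'E'
from h import *
go(.525,.294,.2,74);go(.525,.294,.08)
t=cams.read_camera('top');print(onz(t,174,196,.058),onz(t,219,160,.102))
E
python3 -m handwheel '[[0,0,0,0,0,0,1]]'
```

```text
t 0.2 pos [0.2001 0.6964 0.2556] open 0.999 F [-0.5  0.4 -0.4] grip 0.0
shift [-423.4 -297.    56. ] rows>= 12.474052645463347
turn [-0.08  0.   -0.02]
t 0.2 pos [0.2001 0.6964 0.2556] open 0.999 F [-0.5  0.4 -0.4] grip 0.0
shift [-423.4 -296.8  176. ] rows>= 13.097933845425757
[0.61873104 0.33065322 0.058     ] [0.69178186 0.21982413 0.102     ]
time: 0.33
position: [0.2002, 0.6966, 0.2559]
tcp_rot: [[-0.961, 0.276, -0.0], [0.276, 0.961, -0.001], [-0.0, -0.001, -1.0]]
contact_force: [-0.3, 0.2, 0.5]
opening: 0.998
finger_force: 0.0
```

```bash
python3 -m handwheel '[[-26.5,-18.5,3.5,0,0,0,1],[-26.5,-18.5,3.5,0,0,0,1],[-26.5,-18.5,3.5,0,0,0,1],[-26.5,-18.5,3.5,0,0,0,1],[-26.5,-18.5,3.5,0,0,0,1],[-26.5,-18.5,3.5,0,0,0,1],[-26.5,-18.5,3.5,0,0,0,1],[-26.5,-18.5,3.5,0,0,0,1]]' >/dev/null
python3 -m handwheel '[[-26.5,-18.5,3.5,0,0,0,1],[-26.5,-18.5,3.5,0,0,0,1],[-26.5,-18.5,3.5,0,0,0,1],[-26.5,-18.5,3.5,0,0,0,1],[-26.5,-18.5,3.5,0,0,0,1],[-26.5,-18.5,3.5,0,0,0,1],[-26.5,-18.5,3.5,0,0,0,1],[-26.5,-18.5,3.5,0,0,0,1]]'
python3 -m handwheel '[[0,0,0,0,0,0,1]]' >/dev/null
python3 -c "
from h import *
go(.525,.294,.08,74);shot('top','p1.png');f=cv2.imread('pics/p1.png')"
```

```text
time: 1.67
position: [0.527, 0.294, 0.2004]
tcp_rot: [[-0.961, 0.276, 0.0], [0.276, 0.961, 0.0], [-0.0, 0.0, -1.0]]
contact_force: [0.2, 1.4, -0.5]
opening: 1.002
finger_force: 0.0
t 1.75 pos [0.5313 0.2869 0.2001] open 1.0 F [ 1.  -0.9  0.4] grip 0.0
shift [  8.6   5.5 120. ] rows>= 2.8879771229614946
turn [-0.22  0.26 -0.68]
```

```bash
python3 -m handwheel '[[0,0,0,0,0,0,1],[0,0,0,0,0,0,1]]' >/dev/null
python3 -c "
from h import *
go(.525,.294,.08,74)"
```

```text
t 1.97 pos [0.5252 0.2967 0.2004] open 1.003 F [-0.5  1.  -0. ] grip 0.0
shift [ -0.6  -2.7 120.4] rows>= 2.887419948087763
turn [ 0.05 -0.04  0.07]
```

```bash
python3 -m handwheel '[[0,-1,10,0,0,0,1],[0,-1,25,0,0,0,1],[0,0,30,0,0,0,1],[0,0,25,0,0,0,1],[0,0,15,0,0,0,1],[0,0,10,0,0,0,1],[0,0,5,0,0,0,1],[0,0,0,0,0,0,1]]' >/dev/null
python3 -m handwheel '[[0,0,0,0,0,0,1],[0,0,0,0,0,0,-1],[0,0,0,0,0,0,-1],[0,0,0,0,0,0,-1],[0,0,0,0,0,0,-1],[0,0,0,0,0,0,-1],[0,0,0,0,0,0,-1],[0,0,0,0,0,0,-1]]'
python3 -c "
from h import *
go(.427,.1495,.18,0);c=shot('side');f=c['frame'];cv2.imwrite('pics/p2.png',cv2.resize(f[100:300,150:400],None,fx=3,fy=3,interpolation=2))"
```

```text
time: 3.3
position: [0.5262, 0.294, 0.0813]
tcp_rot: [[-0.961, 0.276, 0.002], [0.276, 0.961, 0.001], [-0.001, 0.002, -1.0]]
contact_force: [-0.1, 1.2, 5.5]
opening: 0.469
finger_force: 59.8
t 3.3 pos [0.5262 0.294  0.0813] open 0.469 F [-0.1  1.2  5.5] grip 59.8
shift [  55.3 -166.1  -99.1] rows>= 4.824086785317382
turn [ 1.300e-01 -1.000e-02  7.397e+01]
```

View pics/p2.png

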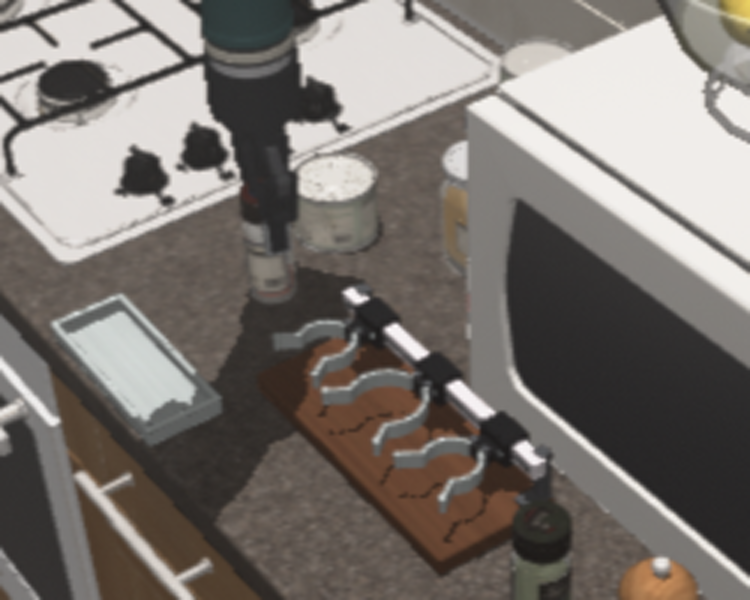

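```bash
python3 -m handwheel '[[0,0,-10,0,0,0,-1],[0,0,-25,0,0,0,-1],[0,0,-30,0,0,0,-1],[0,0,-20,0,0,0,-1],[0,0,-10,0,0,4,-1],[0,0,-5,0,0,7,-1],[0,0,0,0,0,7,-1],[0,0,0,0,0,7,-1]]' >/dev/null
python3 -m handwheel '[[0,0,0,0,0,7,-1],[0,0,0,0,0,7,-1],[0,0,0,0,0,7,-1],[0,0,0,0,0,7,-1],[0,0,0,0,0,7,-1],[0,0,0,0,0,7,-1],[0,0,0,0,0,5,-1],[0,0,0,0,0,2,-1]]' >/dev/null
python3 -m handwheel '[[0,0,0,0,0,0,-1],[0,0,0,0,0,0,-1]]' >/dev/null
python3 -c "
from h import *
go(.428,.1495,.18,0)"
```

```text
t 4.85 pos [0.5248 0.293  0.1802] open 0.464 F [-0.9  0.3 -1.5] grip 60.2
shift [-143.5  -96.9    0.4] rows>= 4.151892814100822
turn [-0.06  0.03  0.03]
```

```bash
python3 -m handwheel '[[-8,-5,0,0,0,0,-1],[-22,-15,0,0,0,0,-1],[-30,-20,0,0,0,0,-1],[-30,-20,0,0,0,0,-1],[-27,-19,0,0,0,0,-1],[-15,-10,0,0,0,0,-1],[-8,-5,0,0,0,0,-1],[-3,-3,0,0,0,0,-1]]' >/dev/null
python3 -m handwheel '[[0,0,0,0,0,0,-1],[0,0,0,0,0,0,-1]]' >/dev/null
python3 -c "
from h import *
go(.428,.1495,.125,0);c=shot('side');f=c['frame'];cv2.imwrite('pics/p3.png',cv2.resize(f[120:320,150:400],None,fx=3,fy=3,interpolation=2))
p=lambda *a:np.round((proj(c,a)-[150,120])*3,0)
print(p(.428,.1495,.1-.02),p(.428,.129,.1-.02),p(.428,.17,.1-.02))"
```

```text
t 5.68 pos [0.4296 0.1515 0.1806] open 0.468 F [-0.3  0.4 -1. ] grip 60.4
shift [-2.1 -1.7 55.6] rows>= 1.3346463140809486
turn [ 0.11 -0.06  0.04]
[258. 289.] [273. 303.] [243. 276.]
```

View pics/p3.png

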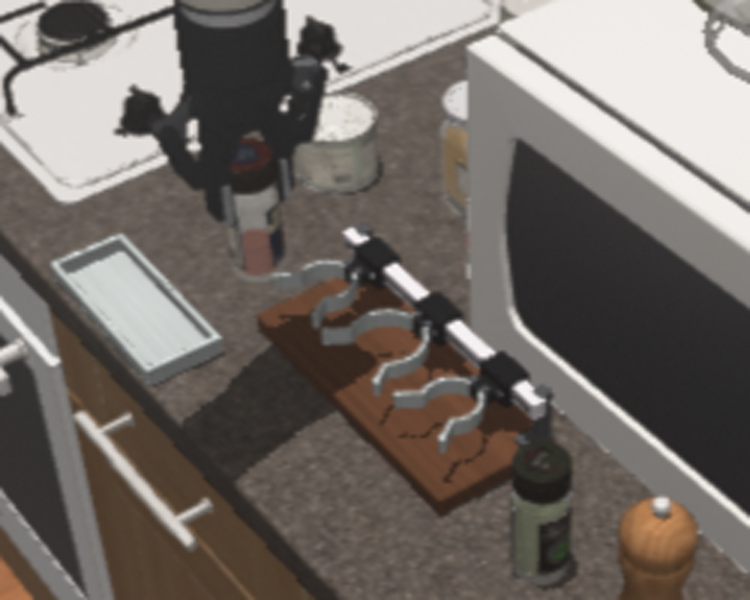

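```bash
python3 -m handwheel '[[-1,0,10,0,0,0,-1],[-1,0,22,0,0,0,-1],[0,0,22,0,0,0,-1],[0,0,14,0,0,0,-1],[0,0,7,0,0,0,-1],[0,0,3,0,0,0,-1],[0,0,0,0,0,0,-1],[0,0,0,0,0,0,-1]]'
python3 -m handwheel '[[0,5,0,0,0,0,-1],[0,6,0,0,0,0,-1],[0,6,0,0,0,0,-1],[0,6,0,0,0,0,-1],[0,6,0,0,0,0,-1],[0,4,0,0,0,0,-1]]'
```

```text
time: 6.4
position: [0.4291, 0.1489, 0.1027]
tcp_rot: [[0.0, 1.0, 0.001], [1.0, -0.0, 0.0], [0.0, 0.001, -1.0]]
contact_force: [0.9, -0.2, -1.7]
opening: 0.462
finger_force: 60.4
time: 6.9
position: [0.4622, 0.1486, 0.1025]
tcp_rot: [[0.001, 1.0, 0.0], [1.0, -0.001, 0.0], [0.0, 0.0, -1.0]]
contact_force: [-1.8, 1.5, -1.1]
opening: 0.467
finger_force: 60.4
```

```bash
for i in 1 2 3; do python3 -m handwheel '[[0,4,0,0,0,0,-1],[0,3,0,0,0,0,-1],[0,0,0,0,0,0,-1]]'|egrep 'pos|force'; done
```

```text
position: [0.4682, 0.1483, 0.1021]
contact_force: [-1.3, 0.1, -1.5]
finger_force: 60.4
position: [0.4767, 0.1484, 0.1024]
contact_force: [-0.8, 0.7, -1.4]
finger_force: 60.4
position: [0.4848, 0.1487, 0.1027]
contact_force: [0.8, 1.3, -1.3]
finger_force: 60.5
```

```bash
for i in 1 2; do python3 -m handwheel '[[0,3,0,0,0,0,-1],[0,0,0,0,0,0,-1],[0,0,0,0,0,0,-1]]'|egrep 'pos|force'; done
python3 -c "
from h import *
c=shot('side');f=c['frame'];cv2.imwrite('pics/p4.png',cv2.resize(f[150:300,180:380],None,fx=4,fy=4,interpolation=2))"
```

```text
position: [0.4856, 0.1488, 0.1024]
contact_force: [0.1, 2.2, -0.7]
finger_force: 60.7
position: [0.4861, 0.1487, 0.1019]
contact_force: [-5.3, 3.5, -0.0]
finger_force: 60.7
```

View pics/p4.png

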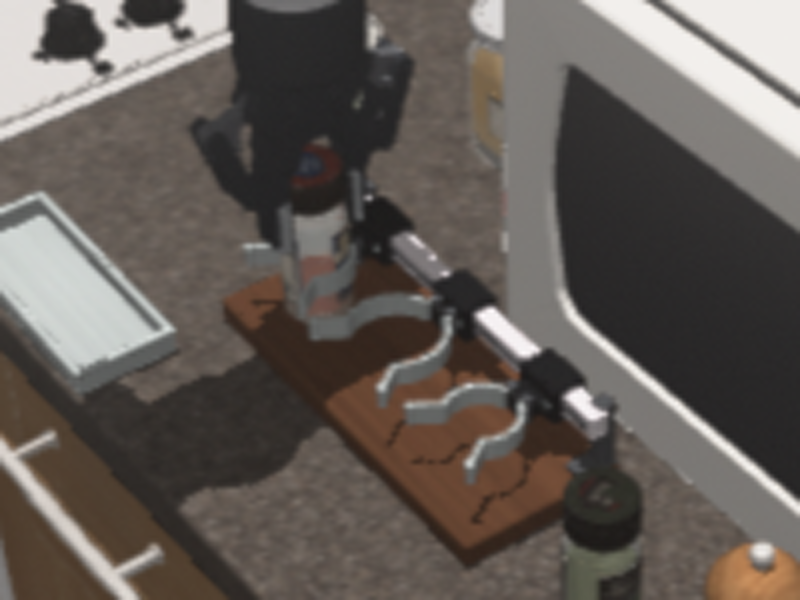

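```bash
python3 -m handwheel '[[0,1,0,0,0,0,-1],[0,0,0,0,0,0,-1],[0,0,0,0,0,0,-0.4],[0,0,0,0,0,0,0.2],[0,0,0,0,0,0,0.4],[0,0,0,0,0,0,0.4],[0,0,0,0,0,0,0.4]]'|egrep 'pos|force|open'
python3 -m handwheel '[[0,0,-8,0,0,0,0.4],[0,0,-20,0,0,0,0.5],[0,0,-30,0,0,0,0.5],[0,0,-30,0,0,0,0.5],[0,0,-12,0,0,0,0.5],[0,0,-5,0,0,0,0.5],[0,0,0,0,0,0,0.5],[0,0,0,0,0,0,0.5]]'|egrep 'pos|force|open'
python3 -c "
from h import *
go(.4675,-.141,.207,0)
c=shot('side');f=c['frame'];cv2.imwrite('pics/p5.png',cv2.resize(f[150:300,180:380],None,fx=4,fy=4,interpolation=2))"
```

```text
position: [0.4907, 0.1479, 0.1026]
contact_force: [-0.3, -0.4, 0.1]
opening: 0.698
finger_force: 0.0
position: [0.4891, 0.1483, 0.2071]
contact_force: [-0.6, -0.3, 0.6]
opening: 0.749
finger_force: 0.0
t 9.45 pos [0.4891 0.1483 0.2071] open 0.749 F [-0.6 -0.3  0.6] grip 0.0
shift [-2.893e+02 -2.150e+01  1.000e-01] rows>= 6.957867397995557
turn [-0.01 -0.   -0.02]
```

View pics/p5.png

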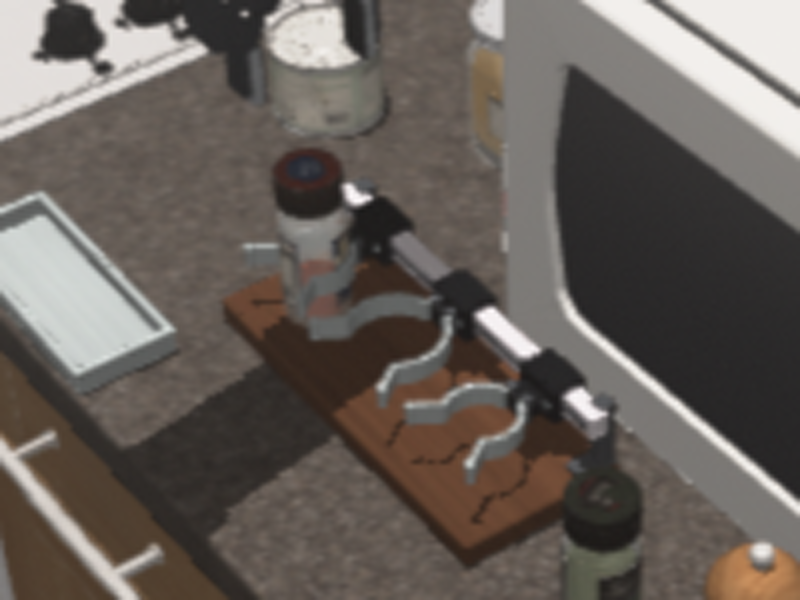

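```bash
python3 - <<'E'
from h import *
s=cams.read_camera('side');t=cams.read_camera('top');q=lambda x,y:((x+.5)/4+179.5,(y+.5)/4+149.5)
cv2.imwrite('pics/t6.png',cv2.resize(t['frame'][210:310,230:430],None,fx=4,fy=4,interpolation=2))
print(onz(s,*q(308,168),.123),onz(s,*q(604,490),.105),proj(t,(.4865,.1495,.123)))
E
```

```text
[0.48758474 0.14910991 0.123     ] [ 0.47077994 -0.13897214  0.105     ] [247.3702791 247.1971574]
```

View pics/t6.png

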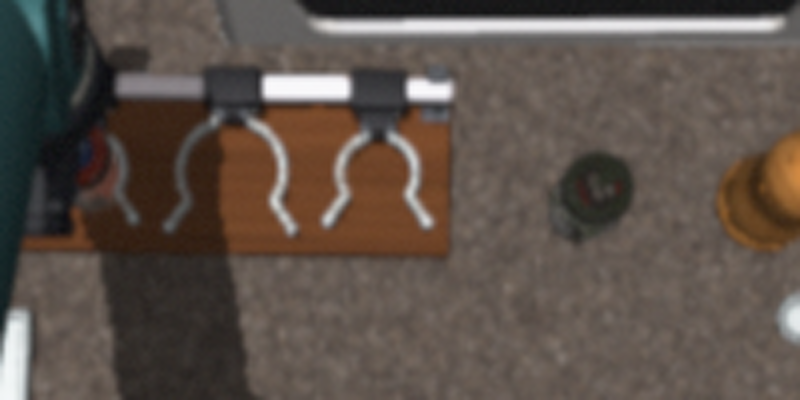

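```bash
python3 -m handwheel '[[-8,0,0,0,0,0,1],[-20,-2,0,0,0,0,1],[-32,-3,0,0,0,0,1],[-36,-3,0,0,0,0,1],[-36,-3,0,0,0,0,1],[-36,-3,0,0,0,0,1],[-36,-3,0,0,0,0,1],[-32,-3,0,0,0,0,1]]' >/dev/null
python3 -m handwheel '[[-25,0,0,0,0,0,1],[-15,0,0,0,0,0,1],[-8,0,0,0,0,0,1],[-4,0,0,0,0,0,1],[0,0,0,0,0,0,1],[0,0,0,0,0,0,1],[0,0,0,0,0,0,1]]' >/dev/null
python3 -c "
from h import *
go(.469,-.1395,.081,0)"
```

```text
t 10.85 pos [ 0.4693 -0.1382  0.207 ] open 1.001 F [0.3 0.4 0.1] grip 0.0
shift [ -1.4  -0.2 126. ] rows>= 3.0226524818912774
turn [-0.04 -0.04  0.11]
```

```bash
python3 -m handwheel '[[-1,0,12,0,0,0,1],[0,0,26,0,0,0,1],[0,0,32,0,0,0,1],[0,0,26,0,0,0,1],[0,0,16,0,0,0,1],[0,0,9,0,0,0,1],[0,0,5,0,0,0,1],[0,0,0,0,0,0,1]]' >/dev/null
python3 -m handwheel '[[0,0,0,0,0,0,1],[0,0,0,0,0,0,-1],[0,0,0,0,0,0,-1],[0,0,0,0,0,0,-1],[0,0,0,0,0,0,-1],[0,0,0,0,0,0,-1],[0,0,0,0,0,0,-1],[0,0,0,0,0,0,-1]]'|egrep 'pos|force|open'
python3 -m handwheel '[[0,0,-10,0,0,0,-1],[0,0,-25,0,0,0,-1],[0,0,-30,0,0,0,-1],[0,0,-20,0,0,0,-1],[0,0,-10,0,0,0,-1],[0,0,-5,0,0,0,-1],[0,0,0,0,0,0,-1],[0,0,0,0,0,0,-1]]' >/dev/null
python3 -c "
from h import *
go(.428,-.0195,.18,0)"
```

```text
position: [0.4694, -0.1408, 0.082]
contact_force: [-0.2, 0.1, 4.9]
opening: 0.468
finger_force: 59.5
t 12.85 pos [ 0.4687 -0.1403  0.1808] open 0.466 F [ 1.1 -0.  -1.9] grip 60.5
shift [120.8 -40.8   0.9] rows>= 3.056429126565451
turn [-0.06 -0.02 -0.  ]
```

```bash
python3 -m handwheel '[[7,-2,0,0,0,0,-1],[18,-6,0,0,0,0,-1],[25,-8,0,0,0,0,-1],[26,-9,0,0,0,0,-1],[20,-8,0,0,0,0,-1],[13,-4,0,0,0,0,-1],[7,-2,0,0,0,0,-1],[4,-1,0,0,0,0,-1]]' >/dev/null
python3 -m handwheel '[[0,0,0,0,0,0,-1],[0,0,0,0,0,0,-1],[0,0,10,0,0,0,-1],[0,0,22,0,0,0,-1],[0,0,22,0,0,0,-1],[0,0,14,0,0,0,-1],[0,0,7,0,0,0,-1],[0,0,3,0,0,0,-1]]' >/dev/null
python3 -m handwheel '[[0,0,0,0,0,0,-1],[0,0,0,0,0,0,-1]]'
python3 -c "
from h import *
go(.4845,-.0203,.103,0)
c=shot('side');f=c['frame'];cv2.imwrite('pics/p7.png',cv2.resize(f[150:300,180:380],None,fx=4,fy=4,interpolation=2))"
```

```text
time: 14.35
position: [0.4298, -0.0212, 0.1037]
tcp_rot: [[0.002, 1.0, 0.001], [1.0, -0.002, -0.0], [-0.0, 0.001, -1.0]]
contact_force: [-0.7, 0.2, -0.6]
opening: 0.465
finger_force: 60.5
t 14.35 pos [ 0.4298 -0.0212  0.1037] open 0.465 F [-0.7  0.2 -0.6] grip 60.5
shift [ 0.9 54.7  0.8] rows>= 1.3115334430470034
turn [ 0.06  0.01 -0.09]
```

View pics/p7.png

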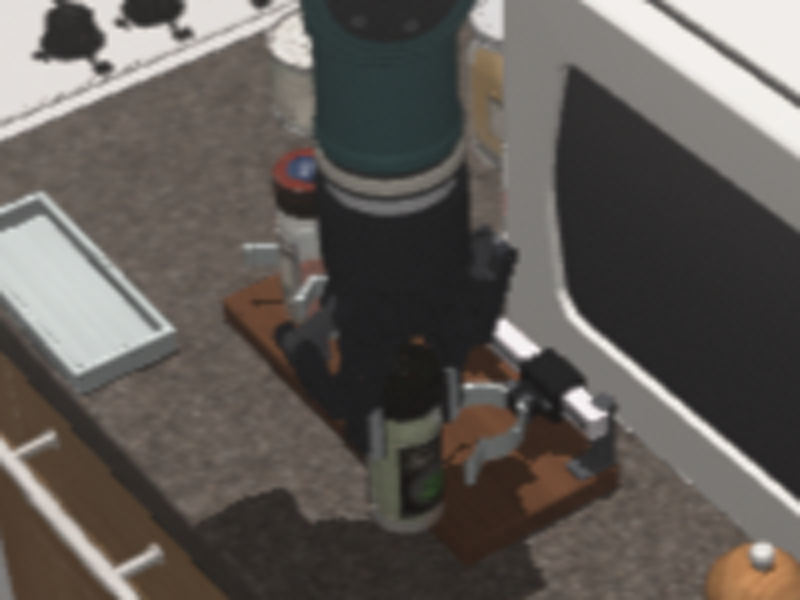

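```bash
python3 -m handwheel '[[1,5,0,0,0,0,-1],[0,6,0,0,0,0,-1],[0,6,0,0,0,0,-1],[0,6,0,0,0,0,-1],[0,6,0,0,0,0,-1],[0,4,0,0,0,0,-1],[0,0,0,0,0,0,-1]]'|egrep 'pos|force'
python3 -m handwheel '[[0,4,0,0,0,0,-1],[0,4,0,0,0,0,-1],[0,0,0,0,0,0,-1]]'|egrep 'pos|force'
python3 -m handwheel '[[0,4,0,0,0,0,-1],[0,4,0,0,0,0,-1],[0,0,0,0,0,0,-1]]'|egrep 'pos|force'
python3 -m handwheel '[[0,3,0,0,0,0,-1],[0,0,0,0,0,0,-1],[0,0,0,0,0,0,-1]]'|egrep 'pos|force'
python3 -m handwheel '[[0,3,0,0,0,0,-1],[0,0,0,0,0,0,-1],[0,0,0,0,0,0,-1]]'|egrep 'pos|force'
```

```text
position: [0.4629, -0.0193, 0.1032]
contact_force: [-0.4, 0.6, -0.8]
finger_force: 60.5
position: [0.4708, -0.0196, 0.1032]
contact_force: [-0.9, 1.0, -0.6]
finger_force: 60.6
position: [0.4808, -0.0196, 0.1036]
contact_force: [1.0, 1.8, -1.8]
finger_force: 60.6
position: [0.483, -0.0194, 0.1036]
contact_force: [2.2, 2.0, -0.4]
finger_force: 60.7
position: [0.4835, -0.0193, 0.1032]
contact_force: [-1.2, 2.0, 0.4]
finger_force: 60.8
```

```bash
python3 -m handwheel '[[0,3,0,0,0,0,-1],[0,0,0,0,0,0,-1],[0,0,0,0,0,0,-1]]'|egrep 'pos|force'
python3 -m handwheel '[[0,0,0,0,0,0,-0.4],[0,0,0,0,0,0,0.2],[0,0,0,0,0,0,0.4],[0,0,0,0,0,0,0.4],[0,0,0,0,0,0,0.4]]'|egrep 'pos|force|open'
python3 -m handwheel '[[0,0,-8,0,0,0,0.4],[0,0,-20,0,0,0,0.5],[0,0,-32,0,0,0,0.5],[0,0,-35,0,0,0,0.5],[0,0,-25,0,0,0,0.5],[0,0,-13,0,0,0,0.5],[0,0,-5,0,0,0,0.5],[0,0,0,0,0,0,0.5]]'|egrep 'pos|force|open'
python3 -c "
from h import *
go(.469,-.2535,.24,0)"
```

```text
position: [0.484, -0.0191, 0.1027]
contact_force: [-4.0, 2.6, 0.7]
finger_force: 61.1
position: [0.4885, -0.0203, 0.1036]
contact_force: [0.1, -0.2, 0.1]
opening: 0.696
finger_force: 0.0
position: [0.4881, -0.0197, 0.2429]
contact_force: [-0.3, 0.3, -0.0]
opening: 0.748
finger_force: 0.0
t 17.32 pos [ 0.4881 -0.0197  0.2429] open 0.748 F [-0.3  0.3 -0. ] grip 0.0
shift [-233.8  -19.     2.7] rows>= 5.625834720020214
turn [ 0.21 -0.04 -0.02]
```

```bash
python3 -m handwheel '[[-8,-1,0,0,0,0,1],[-20,-2,0,0,0,0,1],[-32,-3,0,0,0,0,1],[-36,-3,0,0,0,0,1],[-36,-3,0,0,0,0,1],[-36,-3,0,0,0,0,1],[-28,-3,0,0,0,0,1],[-18,-1,0,0,0,0,0.8]]' >/dev/null
python3 -m handwheel '[[-11,0,0,0,0,0,0.8],[-6,0,0,0,0,0,0.8],[-3,0,0,0,0,0,0.8],[0,0,0,0,0,0,0.8],[0,0,0,0,0,0,0.8],[0,0,0,0,0,0,0.8]]' >/dev/null
python3 -c "
from h import *
go(.469,-.2535,.132,0)
s=cams.read_camera('side');q=lambda x,y:((x+.5)/4+179.5,(y+.5)/4+149.5)
cv2.imwrite('pics/p8.png',cv2.resize(s['frame'][170:370,200:430],None,fx=3,fy=3,interpolation=2))"
```

```text
t 18.48 pos [ 0.4684 -0.2521  0.241 ] open 0.899 F [-0.1 -0.2 -0.2] grip 0.0
shift [ -1.5   0.6 109. ] rows>= 2.614870610521035
turn [-0.03 -0.06  0.11]
```

View pics/p8.png

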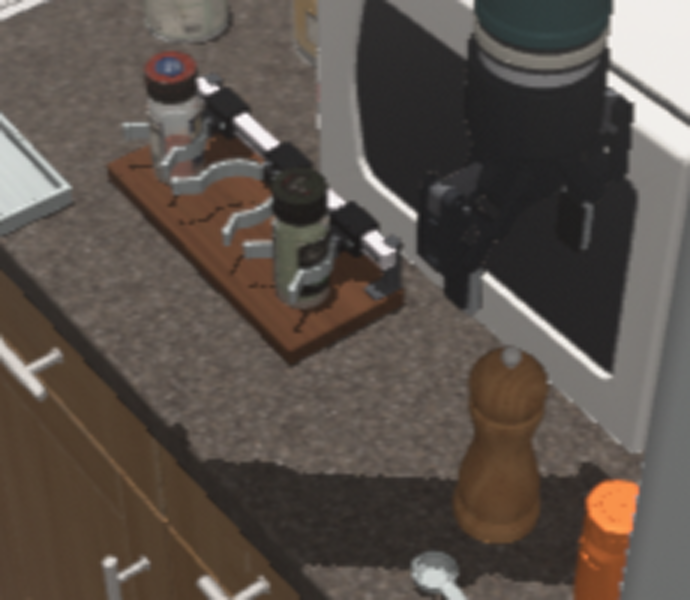

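Both jars stand upright in the narrow clips (caps at crop 170,65 and 300,185); the mill (knob 511,355) is free below the gripper. Now grasp it.

```bash
python3 -m handwheel '[[-1,0,12,0,0,0,0.8],[-1,0,24,0,0,0,0.8],[0,0,26,0,0,0,0.8],[0,0,20,0,0,0,0.8],[0,0,14,0,0,0,0.8],[0,0,8,0,0,0,0.8],[0,0,5,0,0,0,0.8],[0,0,0,0,0,0,0.8]]' >/dev/null
python3 -m handwheel '[[0,0,0,0,0,0,0.8],[0,0,0,0,0,0,-1],[0,0,0,0,0,0,-1],[0,0,0,0,0,0,-1],[0,0,0,0,0,0,-1],[0,0,0,0,0,0,-1],[0,0,0,0,0,0,-1],[0,0,0,0,0,0,-1]]'|egrep 'pos|force|open'
python3 -m handwheel '[[0,0,-10,0,0,0,-1],[0,0,-25,0,0,0,-1],[0,0,-35,0,0,0,-1],[0,0,-35,0,0,0,-1],[0,0,-20,0,0,0,-1],[0,0,-10,0,0,0,-1],[0,0,-5,0,0,0,-1],[0,0,0,0,0,0,-1]]' >/dev/null
python3 -m handwheel '[[0,0,0,0,0,0,-1],[0,0,0,0,0,0,-1]]'|egrep 'pos|force|open'
python3 -c "
from h import *
go(.425,.065,.27,0)"
```

```text
position: [0.469, -0.256, 0.1335]
contact_force: [-0.4, -0.2, 4.6]
opening: 0.535
finger_force: 60.6
position: [0.4671, -0.2549, 0.2707]
contact_force: [0.7, 0.2, -2.6]
opening: 0.537
finger_force: 62.3
t 20.7 pos [ 0.4671 -0.2549  0.2707] open 0.537 F [ 0.7  0.2 -2.6] grip 62.3
shift [319.9 -42.3   1.3] rows>= 7.737640494837255
turn [-0.19 -0.08 -0.02]
```

```bash
python3 -m handwheel '[[8,-6,0,0,0,0,-1],[18,-12,0,0,0,0,-1],[28,-12,0,0,0,0,-1],[32,-9,0,0,0,0,-1],[36,-6,0,0,0,0,-1],[36,0,0,0,0,0,-1],[36,0,0,0,0,0,-1],[36,0,0,0,0,0,-1]]' >/dev/null
python3 -m handwheel '[[32,0,0,0,0,0,-1],[24,0,0,0,0,0,-1],[16,0,0,0,0,0,-1],[10,0,0,0,0,0,-1],[5,0,0,0,0,0,-1],[2,0,0,0,0,0,-1],[0,0,0,0,0,0,-1],[0,0,0,0,0,0,-1]]'|egrep 'pos|force|open'
python3 -c "
from h import *
go(.422,.063,.155,0)
s=cams.read_camera('side')
cv2.imwrite('pics/p9.png',cv2.resize(s['frame'][130:290,190:370],None,fx=4,fy=4,interpolation=2))"
```

```text
position: [0.4232, 0.0621, 0.2722]
contact_force: [0.5, 0.1, -2.2]
opening: 0.537
finger_force: 62.3
t 22.03 pos [0.4232 0.0621 0.2722] open 0.537 F [ 0.5  0.1 -2.2] grip 62.3
shift [  0.9  -1.1 117.2] rows>= 2.810631966887942
turn [-0.02  0.03 -0.15]
```

View pics/p9.png

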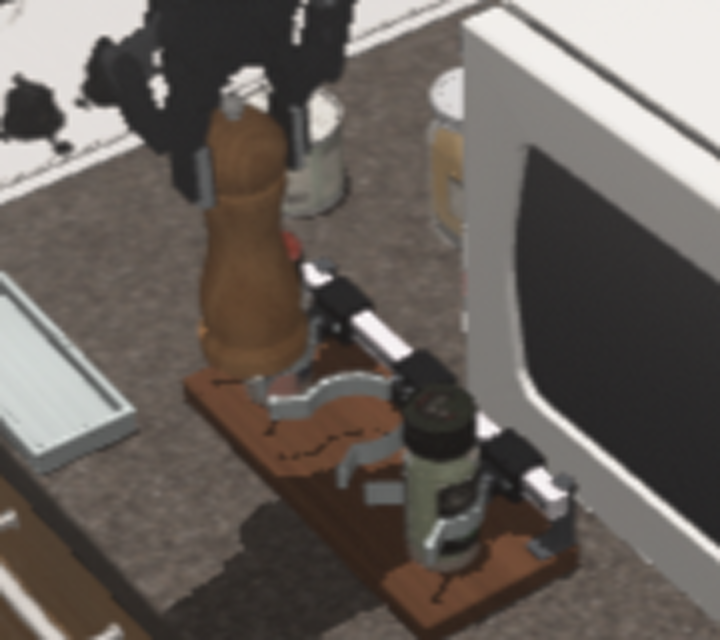

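```bash
python3 - <<'E'
from h import *
s=cams.read_camera('side');q=lambda x,y:((x+.5)/4+189.5,(y+.5)/4+129.5)
f=lambda p:np.round((proj(s,p)-[189.5,129.5])*4,1)
print(f((.423,.0645,.137)),f((.423,.0645,.265)),f((.423,.0645,.296)))
print('knob',onz(s,*q(233,104),.296))
E
```

```text
[254.5 351.5] [236.3 154.2] [231.5 102. ]
knob [0.42259421 0.06213324 0.296     ]
```

```bash
python3 -m handwheel '[[1,0,10,0,0,0,-1],[1,0,22,0,0,0,-1],[0,0,28,0,0,0,-1],[0,0,24,0,0,0,-1],[0,0,16,0,0,0,-1],[0,0,10,0,0,0,-1],[0,0,5,0,0,0,-1],[0,0,2,0,0,0,-1]]'|egrep 'pos|force'
python3 -m handwheel '[[0,0,0,0,0,0,-1],[0,0,0,0,0,0,-1],[0,3,0,0,0,0,-1],[0,5,0,0,0,0,-1],[0,6,0,0,0,0,-1],[0,6,0,0,0,0,-1],[0,4,0,0,0,0,-1],[0,0,0,0,0,0,-1]]'|egrep 'pos|force'
python3 -m handwheel '[[0,4,0,0,0,0,-1],[0,4,0,0,0,0,-1],[0,0,0,0,0,0,-1],[0,0,0,0,0,0,-1]]'|egrep 'pos|force'
```

```text
position: [0.4233, 0.0646, 0.1547]
contact_force: [0.7, 0.1, -2.1]
finger_force: 62.3
position: [0.4487, 0.0653, 0.1554]
contact_force: [-0.2, -0.8, -3.1]
finger_force: 62.3
position: [0.4557, 0.0651, 0.1552]
contact_force: [-0.7, -1.2, -1.9]
finger_force: 62.3
```

```bash
python3 -m handwheel '[[0,4,0,0,0,0,-1],[0,4,0,0,0,0,-1],[0,0,0,0,0,0,-1],[0,0,0,0,0,0,-1]]'|egrep 'pos|force'
python3 -m handwheel '[[0,4,0,0,0,0,-1],[0,4,0,0,0,0,-1],[0,0,0,0,0,0,-1],[0,0,0,0,0,0,-1]]'|egrep 'pos|force'
python3 -m handwheel '[[0,4,0,0,0,0,-1],[0,4,0,0,0,0,-1],[0,0,0,0,0,0,-1],[0,0,0,0,0,0,-1]]'|egrep 'pos|force'
python3 -m handwheel '[[0,4,0,0,0,0,-1],[0,0,0,0,0,0,-1],[0,0,0,0,0,0,-1]]'|egrep 'pos|force'
```

```text
position: [0.4641, 0.0653, 0.1554]
contact_force: [-0.1, -1.4, -1.8]
finger_force: 62.2
position: [0.4729, 0.0652, 0.1556]
contact_force: [0.5, -1.7, -2.7]
finger_force: 62.4
position: [0.4805, 0.0652, 0.1555]
contact_force: [0.8, -2.2, -2.9]
finger_force: 62.4
position: [0.4829, 0.0652, 0.1552]
contact_force: [-0.2, -2.0, -2.2]
finger_force: 62.3
```

```bash
python3 -m handwheel '[[0,3,0,0,0,0,-1],[0,0,0,0,0,0,-1],[0,0,0,0,0,0,-1]]'|egrep 'pos|force'
python3 -m handwheel '[[0,3,0,0,0,0,-1],[0,0,0,0,0,0,-1],[0,0,0,0,0,0,-1]]'|egrep 'pos|force'
python3 -c "
from h import *
s=cams.read_camera('side')
cv2.imwrite('pics/p10.png',cv2.resize(s['frame'][130:290,190:370],None,fx=4,fy=4,interpolation=2))"
```

```text
position: [0.4841, 0.0652, 0.1548]
contact_force: [-4.6, -1.3, -0.5]
finger_force: 62.3
position: [0.4851, 0.0653, 0.1544]
contact_force: [-7.3, -1.1, 0.7]
finger_force: 62.3
```

View pics/p10.png

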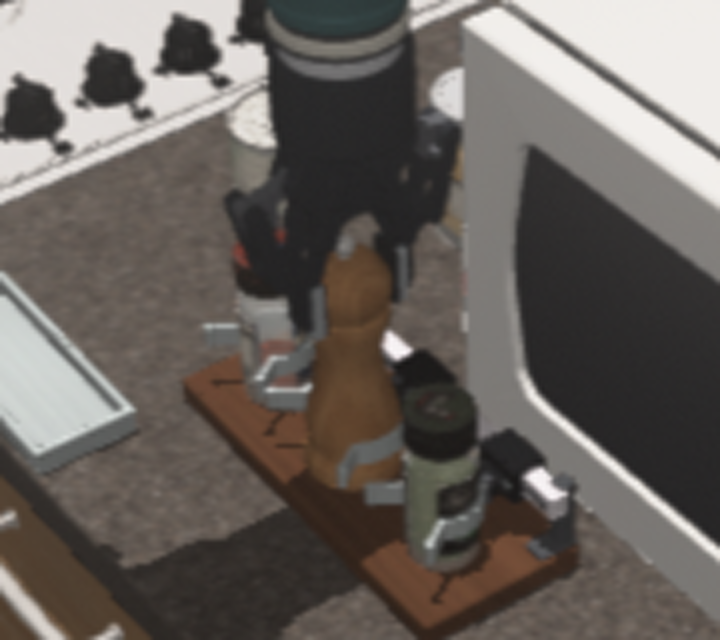

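```bash
python3 -m handwheel '[[0,0,0,0,0,0,-0.2],[0,0,0,0,0,0,0.3],[0,0,0,0,0,0,0.6],[0,0,0,0,0,0,0.6],[0,0,0,0,0,0,0.6],[0,0,0,0,0,0,0.6]]'|egrep 'pos|force|open'
python3 -m handwheel '[[0,0,-8,0,0,0,0.6],[0,0,-20,0,0,0,0.6],[0,0,-28,0,0,0,0.6],[0,0,-25,0,0,0,0.6],[0,0,-15,0,0,0,0.6],[0,0,-8,0,0,0,0.6],[0,0,0,0,0,0,0.6],[0,0,0,0,0,0,0.6]]'|egrep 'pos|force|open'
python3 -c "
from h import *
go(.3963,-.3053,.25,-6.8)
s=shot('side','p11.png');t=shot('top','t11.png')"
```

```text
position: [0.4907, 0.0657, 0.1558]
contact_force: [0.7, -0.5, -0.4]
opening: 0.801
finger_force: 0.0
position: [0.4892, 0.0655, 0.2594]
contact_force: [-0.1, 0.8, -0.3]
opening: 0.802
finger_force: 0.0
t 26.77 pos [0.4892 0.0655 0.2594] open 0.802 F [-0.1  0.8 -0.3] grip 0.0
shift [-370.8  -92.8    9.2] rows>= 9.1701481186343
turn [ 0.03 -0.03  6.78]
```

```bash
python3 -m handwheel '[[-8,-2,0,0,0,0,0.6],[-18,-4,0,0,0,0,0.6],[-28,-6,0,0,0,0,0],[-34,-8,0,0,0,0,0],[-36,-9,0,0,0,0,-0.4],[-36,-9,0,0,0,0,-0.4],[-36,-9,0,0,0,0,-0.4],[-36,-9,0,0,0,0,-0.4]]' >/dev/null
python3 -m handwheel '[[-36,-9,0,0,0,0,-0.4],[-34,-9,0,0,0,0,-0.4],[-28,-8,0,0,0,0,-0.4],[-20,-6,0,0,0,0,-0.4],[-12,-3,0,0,0,0,-0.4],[-6,-2,0,0,0,0,-0.4],[-3,0,0,0,0,2.8,-0.4],[0,0,0,0,0,4,-0.4]]' >/dev/null
python3 -m handwheel '[[0,0,0,0,0,0,-0.4],[0,0,0,0,0,0,-0.4],[0,0,0,0,0,0,-0.4]]' >/dev/null
python3 - <<'E'
from h import *
go(.3963,-.3053,.060,-6.8)
# measure: spoon pixels in the first top picture (bright, grey)
t=cams.read_camera('top')
f=cv2.imread('pics/top0.png');g=f[280:302,420:490].min(2);m=(g>140)
v,u=np.nonzero(m);print(len(u));P=np.array([onz(t,a+420,b+280,.011)[:2] for a,b in zip(u,v)])
vx,vy,x0,y0=cv2.fitLine(P.astype(np.float32),cv2.DIST_HUBER,0,.001,.001).ravel();d=np.array([vx,vy])*np.sign(vy)
s=(P-[x0,y0])@d;print(np.degrees(np.arctan2(d[1],d[0])),s.min(),s.max(),'origin from both ends',[np.array([x0,y0])+d*(s.max()-.067),np.array([x0,y0])+d*(s.min()+.073)])
E
```

```text
t 28.45 pos [ 0.396  -0.305   0.2589] open 0.298 F [ 0.4 -0.9 -0. ] grip 0.0
shift [ -0.4   0.5 198.9] rows>= 4.769716504261248
turn [-0.05 -0.03  0.11]
243
84.07071 -0.07489207219697408 0.05533524965426179 origin from both ends [array([ 0.39466186, -0.32579932]), array([ 0.39567139, -0.31607892])]
```

```bash
python3 -m handwheel '[[0,0,12,0,0,0,-0.4],[0,0,28,0,0,0,-0.4],[0,0,38,0,0,0,-0.4],[0,0,38,0,0,0,-0.4],[0,0,36,0,0,0,-0.4],[0,0,25,0,0,0,-0.4],[0,0,14,0,0,0,-0.4],[0,0,8,0,0,0,-0.4]]' >/dev/null
python3 -m handwheel '[[0,0,0,0,0,0,-0.4],[0,0,0,0,0,0,-0.4],[0,0,8,0,0,0,-0.4],[0,0,8,0,0,0,-0.4],[0,0,6,0,0,0,-0.4],[0,0,4,0,0,0,-0.4],[0,0,0,0,0,0,-0.4],[0,0,0,0,0,0,-0.4]]'|egrep 'pos|force|open'
python3 -m handwheel '[[0,0,2,0,0,0,-0.4],[0,0,0,0,0,0,-0.4],[0,0,0,0,0,0,-0.4]]'|egrep 'pos|force|open'
```

```text
position: [0.396, -0.3055, 0.0341]
contact_force: [0.2, -0.1, -0.0]
opening: 0.301
finger_force: 0.0
position: [0.3962, -0.3056, 0.0324]
contact_force: [-0.8, -1.0, 0.7]
opening: 0.299
finger_force: 0.0
```

```bash
python3 -m handwheel '[[0,0,1,0,0,0,-0.6],[0,0,0,0,0,0,-1],[0,0,0,0,0,0,-1],[0,0,0,0,0,0,-1],[0,0,0,0,0,0,-1],[0,0,0,0,0,0,-1],[0,0,0,0,0,0,-1]]'|egrep 'pos|force|open'
python3 -m handwheel '[[0,0,-10,0,0,0,-1],[0,0,-20,0,0,0,-1],[0,0,-20,0,0,0,-1],[0,0,-10,0,0,0,-1],[0,0,0,0,0,0,-1],[0,0,0,0,0,0,-1],[0,0,0,0,0,0,-1]]'|egrep 'pos|force|open'
python3 - <<'E'
from h import *
t=shot('top','t12.png')
f=t['frame'];g=f[260:310,410:495].min(2);m=(g>140).astype(np.uint8)
print(m.sum());v,u=np.nonzero(m);print(u.min()+410,u.max()+410,v.min()+260,v.max()+260)
for r in m[::2]:print(''.join('.#'[k] for k in r))
E
```

```text
position: [0.3963, -0.3057, 0.0315]
contact_force: [-0.8, -0.6, 5.2]
opening: 0.086
finger_force: 58.9
position: [0.3959, -0.3052, 0.0908]
contact_force: [0.9, 0.2, 0.3]
opening: 0.086
finger_force: 58.8
0Traceback (most recent call last):
  File "<stdin>", line 4, in <module>
    return umr_minimum(a, axis, None, out, keepdims, initial, where)
ValueError: zero-size array to reduction operation minimum which has no identity
```

```bash
python3 - <<'E'
from h import *
s=shot('side','p12.png');g=s['frame'];a=cv2.imread('pics/p11.png')
d=g.max(2).astype(int)-g.min(2)
for z in(.012,.071):print(z,proj(s,(.4004,-.270,z)),proj(s,(.386,-.391,z)))
m=((g.min(2)>90)&(d<25))[300:420,320:400]
for i,r in enumerate(m[::3]):print(300+3*i,''.join('.#'[int(k)] for k in r))
E
```

```text
0.012 [344.12883356 360.23809157] [381.09675203 407.8201798 ]
0.071 [345.18057261 341.22840688] [383.65356749 389.26386202]
300 .................................#####################............##############
303 ................#..............####.................###..............###########
306 ......................................#########..........................#######
309 .................................................................##........#####
312 ...............#................................................................
315 ................................................................................
318 ................................................................................
321 ...............##............................................................#..
324 ................................................................................
327 .....................................................................##.........
330 ..............#.................................................#...............
333 .............#####...................
[... 1723 characters left out ...]
#####...#...........
396 ............................................................................##..
399 .........................................................................##...##
402 ####..............................................................##.........#..
405 ###.............................................................................
408 ...........................................................................###..
411 ..............................................................................##
414 ...............................................#................................
417 ................................................................................
```

```bash
python3 -m handwheel '[[0,0,-12,0,0,0,-1],[0,0,-28,0,0,0,-1],[0,0,-36,0,0,0,-1],[0,0,-36,0,0,0,-1],[0,0,-30,0,0,0,-1],[0,0,-16,0,0,0,-1],[0,0,-8,0,0,-1.8,-1],[0,0,-4,0,0,-4,-1]]' >/dev/null
python3 -m handwheel '[[0,0,0,0,0,0,-1],[10,3,0,0,0,0,-1],[24,7,0,0,0,0,-1],[32,9,0,0,0,0,-1],[36,9,0,0,0,0,-1],[36,9,0,0,0,0,-1],[36,9,0,0,0,0,-1],[36,9,0,0,0,0,-1]]' >/dev/null
python3 -m handwheel '[[36,6,0,0,0,0,-1],[36,3,0,0,0,0,-1],[36,-3,0,0,0,0,-1],[36,-6,0,0,0,0,-1],[36,-9,0,0,0,0,-1],[36,-9,0,0,0,0,-1],[36,-9,0,0,0,0,-1],[36,-9,0,0,0,0,-1]]' >/dev/null
python3 -m handwheel '[[30,-9,0,0,0,0,-1],[20,-8,0,0,0,0,-1],[10,-5,0,0,0,0,-1],[0,0,0,0,0,0,-1],[0,0,0,0,0,0,-1],[0,0,0,0,0,0,-1]]'|egrep 'pos|force|open'
python3 -c "
from h import *
go(.378,.282,.08,-1)"
```

```text
position: [0.4033, 0.2504, 0.2609]
contact_force: [-0.8, -0.5, -0.6]
opening: 0.082
finger_force: 58.8
t 33.85 pos [0.4033 0.2504 0.2609] open 0.082 F [-0.8 -0.5 -0.6] grip 58.8
shift [ 31.4 -25.8 180.8] rows>= 4.444488052634996
turn [-0.04  0.09 -0.19]
```

```bash
python3 -m handwheel '[[6,-5,5,0,0,0,-1],[10,-8,16,0,0,0,-1],[9,-8,28,0,0,0,-1],[4,-3,34,0,0,0,-1],[2,-2,34,0,0,0,-1],[0,0,28,0,0,0,-1],[0,0,16,0,0,0,-1],[0,0,10,0,0,0,-1]]' >/dev/null
python3 -m handwheel '[[0,0,7,0,0,0,-1],[0,0,3,0,0,0,-1],[0,0,0,0,0,0,-1],[0,0,0,0,0,0,-1],[0,0,0,0,0,0,-1]]'|egrep 'pos|force|open'
python3 - <<'E'
from h import *
go(.378,.282,.037,-1)
s=shot('side','p13.png');g=s['frame']
def tip(z,p):return np.round(proj(s,(*p,z)),1)
print('tray corners',[tip(.016,p) for p in((.3455,.3495),(.411,.348),(.409,.186),(.344,.184))])
print('bowl c/handle end expected',tip(.062,(.3785,.319)),tip(.062,(.376,.194)))
m=(g.min(2)>120)[185:260,160:232]
for i,r in enumerate(m[::2]):print(185+2*i,''.join('.#'[int(k)] for k in r))
E
```

```text
position: [0.3783, 0.2842, 0.0812]
contact_force: [-0.8, 0.3, -0.9]
opening: 0.083
finger_force: 58.8
t 34.93 pos [0.3783 0.2842 0.0812] open 0.083 F [-0.8  0.3 -0.9] grip 58.8
shift [-2.2 -0.3 44.2] rows>= 1.06169664035061
turn [ 0.09 -0.08 -0.04]
tray corners [array([166.6, 208.2]), array([190.2, 198.3]), array([223.3, 232.4]), array([199.7, 244.4])]
bowl c/handle end expected [181.6 194.5] [207.1 221.6]
185 ...........#######......................................................
187 ........................................................................
189 ........................................................................
191 ........................................................................
193 ........................................................................
195 ........................................................................
197 ..................###...................................................
199 ........................................................................
201 ......................................................................
[... 1535 characters left out ...]
.......
243 ........#...............................................................
245 ........##..............................................................
247 .........#..............................................................
249 .........##.............................................................
251 ..........#.............................................................
253 ..........##............................................................
255 ...........#............................................................
257 ...........##...##......................................................
259 ............#..#####..........####......................................
```

```bash
python3 -m handwheel '[[-2,0,6,0,0,0,-1],[0,0,12,0,0,0,-1],[0,0,12,0,0,0,-1],[0,0,7,0,0,0,-1],[0,0,4,0,0,0,-1],[0,0,3,0,0,0,-1],[0,0,0,0,0,0,-1],[0,0,0,0,0,0,-1]]'|egrep 'pos|force|open'
python3 -m handwheel '[[0,0,0,0,0,0,-0.75],[0,0,0,0,0,0,-0.65],[0,0,0,0,0,0,-0.55],[0,0,0,0,0,0,-0.5],[0,0,0,0,0,0,-0.5],[0,0,0,0,0,0,-0.5]]'|egrep 'pos|force|open'
python3 -m handwheel '[[0,0,-5,0,0,0,-0.5],[0,0,-10,0,0,0,-0.5],[0,0,-20,0,0,0,-0.5],[0,0,-35,0,0,0,-0.5],[0,0,-35,0,0,0,-0.5],[0,0,-35,0,0,0,-0.5],[0,0,-20,0,0,0,-0.5],[0,0,-10,0,0,0,-0.5]]'|egrep 'pos|force|open'
```

```text
position: [0.3778, 0.2818, 0.0364]
contact_force: [0.6, -0.4, -0.9]
opening: 0.085
finger_force: 58.8
position: [0.3777, 0.2819, 0.0364]
contact_force: [0.2, -0.9, -1.0]
opening: 0.252
finger_force: 0.0
position: [0.3786, 0.2825, 0.2098]
contact_force: [0.3, 0.2, -0.6]
opening: 0.25
finger_force: 0.0
```

```bash
python3 -m handwheel '[[8,0,-10,0,0,0,-0.5],[20,0,-20,0,0,0,-0.5],[32,0,-20,0,0,0,-0.5],[36,0,0,0,0,0,-0.5],[36,0,0,0,0,0,-0.5],[36,0,0,0,0,0,-0.5],[36,0,0,0,0,0,-0.5],[36,0,0,0,0,0,-0.5]]'|egrep 'pos|force|open'
python3 -m handwheel '[[25,0,0,0,0,0,-0.5],[12,0,0,0,0,0,-0.5],[5,0,0,0,0,0,-0.5],[0,0,0,0,0,0,-0.5],[0,0,0,0,0,0,-0.5]]'|egrep 'pos|force|open'
python3 - <<'E'
from h import *
s=shot('side','p14.png');t=shot('top','t14.png')
q={'jarL':(.4865,.149,.123),'jarR':(.4845,-.0195,.123),'mill':(.4855,.065,.177)}
for n,p in q.items():
    for c,k in((t,'top'),(s,'side')):
        u,v=np.round(proj(c,p)).astype(int);f=c['frame'][v-11:v+12,u-12:u+13]
        print(n,k,proj(c,p).round(1));sm=f.astype(int)
        print('\n'.join(''.join('%x'%(x//16) for x in r) for r in sm.max(2)[::1 if k=='top' else 2]))
u=t['frame'][284:320,160:242].min(2)
print('tray top');print('\n'.join(''.join('%x'%(x//16) for x in r) for r in u))
E
```

```text
position: [0.381, 0.5229, 0.2557]
contact_force: [0.7, -0.4, 0.2]
opening: 0.251
finger_force: 0.0
position: [0.3833, 0.5614, 0.256]
contact_force: [-0.2, -0.7, 0.7]
opening: 0.246
finger_force: 0.0
jarL top [247.6 247.2]
6655444554432222222222123
5555555666543333333333223
5545445677654443333333335
5555556667766654444423346
6666666677777776654423346
6777777777777777765433346
6777777777667777776533346
6777777776556677777644556
6666777654566556677755666
6666777555677765567755666
6666776566677776556754555
6666775567877776546764555
6667775567888765546754454
6667776566789975557754544
6666777556668875467743445
6666677655566764677643445
6666667765555556777534555
6666667776666677776434555
6666666777777777764345555
6666677767777776543445565
6666689865555554334555686
666678a865544444445556897
66668aa8666555555545558a9
jarL side [256.3 191.8]
6666666777788888887777776
6666666667777666666766666
6666666666556666666666666
6666666666667766666666666
6556667776455556777766666
5555677656678777567776666
6666677656688766567765566
6665457777765567776434787
6665433345665554332236cda
6666532222222222222223
[... 4266 characters left out ...]
eeeeeeeeeeeeeeeeeeeeeeeeeeeecb744455
444458b979bdddddddeedeeeeeeeeeeeeeeeeeeeeeeeeeeeeeeeeeeeeeeeeeeeeeeeeeeeeeca744445
444458ba9aabbcccccccccccdddddccdddddcccccccccccccccccccccccbbbbbbcbbcdddddca743445
444457aaaa99999aabbbbbbbcccccbbcccccbbbbbbbbbbccccbbbbbbbbbbbbaabbbbbcccccba643444
4444457888766677888888899999999999999999999a9aaaaaaaaaaaaaaaaa99aababbbbbbaa643444
4444444554444445555555555555555555556666666666667667777777766776788888888888544444
3333333333333333333333333333333333333323333334544333333333333333345555555555444444
3334555544333333333333333333333332222222222235875222222222222222233333333333333333
5556666654444444444444444444444432222222222237a96323222222233233222222222222233222
```

```bash
python3 -c "
from plant import manip
print(manip.hand_in())"
```

```text
the job is handed in; nothing more can be done
None
```

I've handed the job in: both spice jars are in the narrow clips, the mill is in the wide clip, and the spoon lies flat in the tray. The last camera check showed all of them where intended to about a pixel, but the hand-in gave no verdict. I never went near the tin or the honey jar and did not re-measure them.

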